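# Take off the sander's guard and hold out the tilt lock pin

## Robot

A 6-joint arm with a two-finger parallel gripper is mounted at the origin on the work surface. World frame = base frame: x ahead of the robot, y to its left, z up, the work surface at z = 0. Lengths are in m, angles in rad, forces in N, time in s.
With the tool pointing down it reaches from about 0.3 to 0.85 m from the base axis. Payload 4.2 kg.
Tool frame: the origin (TCP) lies midway between the tips of the shut fingers; the grasp point (between the pads) lies manip.pinch_z behind it (manip.pinch_z is the distance from the TCP to the grasp point, in m); z points along the fingers, y is the line along which they close (so a half turn about z gives the same grasp; the last joint's range is limited). The gripper opens to 91 mm and grips with 3 to 60 N. Pads are 32 mm wide; open, the fingers measure 118 mm over their backs; the gripper's body (76 mm by 178 mm) begins 60 mm behind the grasp point.
Start: joints at [1.176, 0.32, 1.565, -0, 1.257, -0.02], TCP at [0.211, 0.535, 0.214] pointing down, gripper open.
Joint ranges: [-3.11, 3.11], [-0.84, 2.01], [0.21, 2.61], [-1.34, 4.49], [0.05, 2.63], [-2.56, 2.56]. Speed limits (rad/s): [2.57, 2.57, 3.14, 3.14, 3.14, 3.14].

## Interface

Orientations are given as a unit quaternion [w, x, y, z].
In Python, from workcell import manip, get_image, calibration gives the robot as it stands. The module is installed in compiled form; this text tells all that it offers.
- The arm moves only by the tool drive_tool, never from a script. Its arguments are lists of equal length, an entry for each row: "delta_pos": the shift along the tool's x, y, z in mm, a list of three; "turn": the turn, a rotation vector about the tool's x, y, z in rad, a list of three. In form: {"delta_pos": [[tx, ty, tz], ...], "turn": [[ax, ay, az], ...]}. A call has 1 to 12 rows; each row shifts and turns the commanded pose from where the row before left it, along the tool's axes as they then stand; what a row does not reach is not made up. A row lasts 1/8 s, in which the tool goes at most 62.5 mm and 10.7 degrees, less where a joint would pass 70% of its speed; a pose out of reach is approached as far as the arm can. A call is refused whole if a number of a shift passes 62.5 or a number of a turn 0.188, either way. A call with a gripper value outside its range is refused whole. "claw" is the opening, from 0 (shut) to 1 (fully open), set as the call begins (left out, the last holds). The fingers move at their own pace and stop on an object; the grip force is fixed at half the most. Time passes only in rows, so rows that do not move let the fingers close. It gives the time, the measured TCP pose, the force, the opening and the grip force at its end, in the units of the state.
- manip.get_state(): the state, without advancing time (a new reading comes with each control period).
- get_image(name): name is "scene" or "top"; returns (picture, depth): 384x512x3 uint8, red, green, blue; 384x512 float32, m along the optical axis (not along the pixel's ray), 0 where there is no reading.
- calibration(name): a dict with "K" (3x3 intrinsics, pixels), "extrinsics" (4x4, takes a point from world to camera coordinates). Camera axes: x right, y down, z forward; pixel columns grow to the right and rows downward; lengths in m; the calibration is good to about 2 mm. A picture is of the moment at which its call begins. calibration takes no time and is no camera call.
- manip.job_done(): hands the job in; it is judged then, once.
The state is a dict: "t": time; "q": joint angles; "qvel": joint speeds; "tau": joint torques, N m; "position": TCP position; "eef_rot": TCP orientation; "wrist_force": force on the tool from outside, world axes, zero at the start; "moment": the same for the moment, N m; "opening": finger opening in m; "grasp_force": force on a finger pad.
Only numpy, scipy, OpenCV 4.12 (cv2) and the standard library are available. Lean on these libraries where they do the work, as an engineer would, in place of code of your own. Each camera call takes 0.05 s, during which the arm holds its last target. There are 200 camera calls.

## Task

I want to swing up the belt arm of the bench sander. Lift the loose guard panel straight up out of its channels and lean it on its lower edge against the crate of shoe lasts, squarely and at a clear slant, its top tipped back onto the crate's rim facing the sander, and let go of it. Then pull the sprung lock plunger behind it straight out by its head, fully back to its stop, and finish while still holding it there; leave the arm where it is and everything else on the bench undisturbed.

Things in the scene. Friction and masses are not known exactly. Their poses are not given: they have to be found in the camera images.
- sander: Green bench belt sander, bolted down. Origin: centre of its 400 x 200 mm base plate, on the bench; x along the belt away from the robot, +y the side with tilt lock and guard (towards the crate), z up. Belt arm within |y| 60 mm, top z 172 mm, with a work stop at x -20 up to z 220. Round index plate at y 68 to 76, radius 70, centre x -80, z 135. Sizes in mm, its frame.
- guard: Loose flat guard panel, plain grey PVC, 200 mm wide (its x), 8 mm thick (its y), 190 mm high (its z), about 0.4 kg. Origin: middle of its lower edge. At the start it stands upright in the channels on the sander's +y side, parallel to the belt, top edge at z 200 mm, covering the plunger; it must rise 60 mm to clear the channels.
- guard_top (a point): Middle of the guard's top edge, 190 mm above its origin along its z.
- plunger (a joint): Plunger travel in m: 0 home (pin in its hole in the index plate), grows as the head is pulled straight out along the sander's +y; stop at 0.016. The pin is clear of its hole from 0.008 on. Spring: 8 N at 0 rising to 16 N at the stop; no twist lock, it snaps home when let go; a compliant arm yields some mm to the spring, so pull until it stops.
- belt_arm (a joint): Tilt of the belt arm in rad: 0 lying level on its rest, grows as its far end is swung up (to 1.57). Stiff in its pivot, it stays put by itself.
- crate: Heavy wooden crate of shoe lasts, fixed, 280 mm (its x) by 170 mm (its y) by 110 mm high, open-topped, walls 10 mm, its lasts lower than the rim. Origin: centre of its underside. Its long -y face looks towards the sander; its x axis runs along that face.
- crate_rim (a point): Middle of the crate's top edge on its -y face, 110 mm above the bench.
- tin: Bystander: flat polish tin, 84 mm across, 28 mm high, origin under its centre.
- brush: Bystander: shoe brush, 160 x 50 x 44 mm, origin under its centre.
- hammer: Bystander: hammer lying on the bench beyond the work, between sander and crate.
- table: The wooden workbench, top at z = 0.
- guard_seat (a point): Middle between the two guard channels, on their floor (z 10 mm), at sander x -100, y 225 mm. The channels (steel U's, slot 11 mm, walls up to z 65 mm) stand 88 mm either side of it along the sander's x; the guard's lower edge sits here.
- plunger_neck (a point): Middle of the plunger's steel neck, 16 mm in diameter, 32 mm long, along the sander's y; home: sander x -135, y 156, z 135 mm. Outward of it (+16 to +32 mm) is a black mushroom head 35 mm across; take the neck from above, fingers closing along the sander's x; the back of the head gives the fingers a hold. Cheek: 44 mm wide, y 100-112, top z 160; barrel to y 140.
There are look-alikes about, which are no part of the job. There is more than one size of the guard; the job needs the smaller.

How it is judged:
By the outcome, as a careful person would: the job done as asked, in the order asked, and still so for the second after the job is handed in, while the arm keeps its last pose, push and grip.
It also fails if it takes over 54 s, if anything falls off the work surface, if the arm or the gripper's body presses on something with over 40 N, if the wrist force passes 120 N, or if a joint passes its speed limit or range.

## Working session

There is one attempt and no reset: what is moved stays moved. The work goes in short steps, Python scripts to look and compute and a tool call to move; the robot and the scene stay as the last step left them, time stands still between calls to the robot, and variables do not carry over. Pictures are saved under pics/ and viewed, at most 10 in all, crops included, and the job is handed in when it is done.

Besides the shell and the picture viewer there is one more tool, called after "Request:" by a JSON object that holds its "name" and its "arguments", one argument or row to a line. drive_tool: Moves the arm, as the interface text tells. Its arguments: {"type":"object","properties":{"delta_pos":{"type":"array"},"turn":{"type":"array"},"claw":{"type":"number"}},"required":["delta_pos","turn"]}

```bash
mkdir -p pics
cat > h.py <<'E'
import numpy as np, cv2
from workcell import manip, get_image, calibration
def grab(n):
    im,d=get_image(n); c=calibration(n); return im,d,np.array(c["K"]),np.array(c["extrinsics"])
def pts(d,K,E):
    v,u=np.mgrid[:d.shape[0],:d.shape[1]]
    p=np.stack([(u-K[0,2])/K[0,0]*d,(v-K[1,2])/K[1,1]*d,d],-1)
    return (p-E[:3,3])@E[:3,:3]
E
python3 - <<'E'
from h import *
for n in("scene","top"):
    im,d,K,E=grab(n); np.savez(f"{n}.npz",im=im,d=d,K=K,E=E)
    cv2.imwrite(f"pics/{n}.png",cv2.resize(im[:,:,::-1],(800,600),interpolation=cv2.INTER_CUBIC))
    print(n,K.tolist(),np.round(-E[:3,:3].T@E[:3,3],3),np.round(E[2,:3],2))
s=manip.get_state();print(s, manip.pinch_z)
E
```

```text
scene [[492.27224319668045, 0.0, 258.9014041791834], [0.0, 492.27224319668045, 193.6532200027206], [0.0, 0.0, 1.0]] [ 1.723 -0.047  0.94 ] [-0.84  0.06 -0.54]
top [[374.88119260205156, 0.0, 255.185428320864], [0.0, 374.88119260205156, 192.2551187844775], [0.0, 0.0, 1.0]] [0.367 0.032 1.254] [ 0.08  0.03 -1.  ]
{'t': 0.1, 'q': array([ 1.17599084e+00,  3.20242282e-01,  1.56553683e+00,  9.38980270e-06,
        1.25740172e+00, -1.99995283e-02]), 'qvel': array([-0.00124162, -0.00250109, -0.00222246, -0.00103131,  0.00058088,
        0.00065648]), 'tau': array([ 1.20977766e-03, -4.13338137e+01, -2.32507968e+01,  7.28898891e-02,
        4.22875502e-02, -6.26549922e-05]), 'position': array([0.21032832, 0.5346743 , 0.21320398]), 'eef_rot': array([-1.67887096e-04,  1.86309340e-01,  9.82490814e-01, -7.76150949e-04]), 'wrist_force': array([-0.07535836,  0.52935435,  1.09224567]), 'moment': array([-0.00042666, -0.03468325,  0.07766383]), 'grasp_force': 0.0, 'opening': 0.09124184223341901} 0.0188
```

View pics/scene.png

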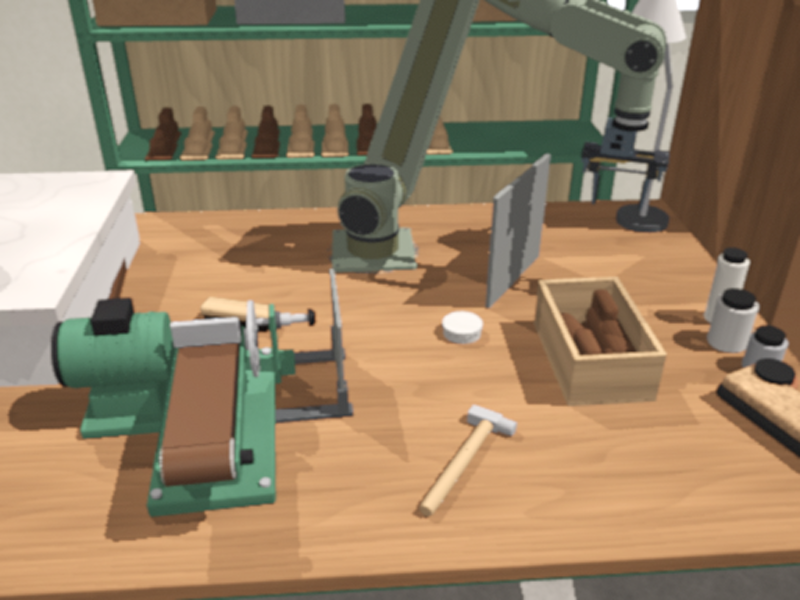

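View pics/top.png

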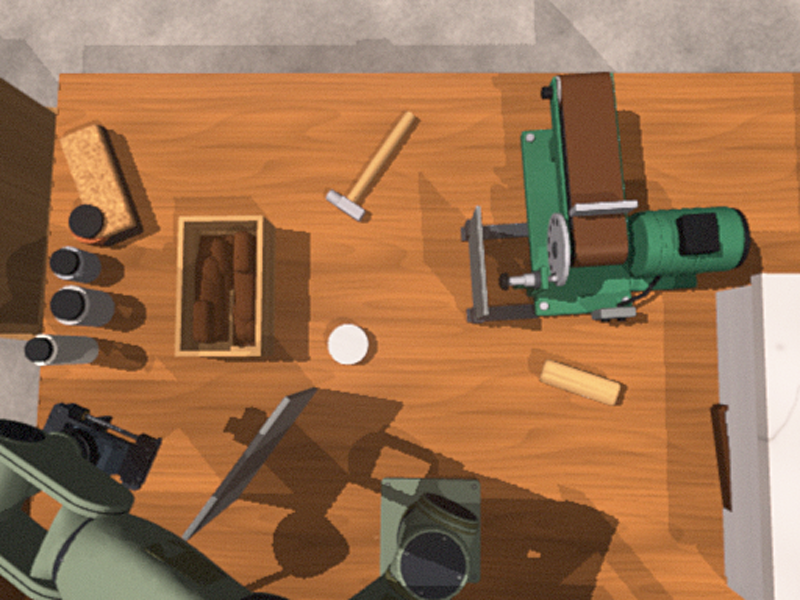

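The scene view shows the sander at (190,400), with a panel standing in its channels at (340,345). A larger free-standing panel is at (520,230), the crate at (600,340), the tin at (462,327) and the hammer at (470,450). In the top view they are: guard (478,262), larger panel (250,465), crate (220,285), tin (348,344), plunger head (505,281).

Candidates for the guard: (a) the panel in the channels, top (478,262); (b) the free-standing larger panel, top (250,465). I choose (a), and will check its 200 mm width and 200 mm top height. I will also crop it.

Run:
```python
from h import *
D={}
for n in("scene","top"):
    z=np.load(n+".npz"); D[n]=(z["im"],pts(z["d"],z["K"],z["E"]),z["K"],z["E"])
im,P,K,E=D["top"]
def box(u0,v0,u1,v1): 
    s=1.5625; m=np.zeros(im.shape[:2],bool); m[int(v0/s):int(v1/s),int(u0/s):int(u1/s)]=1; return m
def rect(m,name):
    q=P[m]; r=cv2.minAreaRect(q[:,:2].astype(np.float32)); print(name,len(q),"c",np.round(r[0],4),"size",np.round(r[1],4),"ang",round(r[2],2),"z",np.round(np.percentile(q[:,2],[5,50,95]),4)); return q
m=box(455,195,500,335)&(P[...,2]>.192)&(P[...,2]<.21); q=rect(m,"guard top")
m=box(165,205,275,365)&(P[...,2]>.103)&(P[...,2]<.118); rect(m,"crate rim")
m=box(320,318,375,370)&(P[...,2]>.02); rect(m,"tin")
m=box(180,380,325,545)&(P[...,2]>.15)&(P[...,2]<.4); rect(m,"big panel")
m=box(490,265,545,300)&(P[...,2]>.115)&(P[...,2]<.16); rect(m,"plunger")
hsv=cv2.cvtColor(im,cv2.COLOR_RGB2HSV)
m=(hsv[...,0]>60)&(hsv[...,0]<90)&(hsv[...,1]>100)&(P[...,2]<.03)&(P[...,2]>0.003)&box(515,70,760,330); rect(m,"base")
m=box(455,195,545,335)&(P[...,2]>.055)&(P[...,2]<.075); rect(m,"channels")
m=box(320,180,380,230)&(P[...,2]>.01); rect(m,"hammer head")
a=cv2.resize(im[105:225,280:430,::-1],(750,600),interpolation=cv2.INTER_CUBIC)
cv2.imwrite("pics/crop.png",a)
```

```text
guard top 213 c [ 0.5315 -0.0852] size [0.1982 0.0083] ang 4.28 z [0.1953 0.1993 0.2023]
crate rim 1212 c [0.4918 0.4248] size [0.2793 0.1725] ang 1.12 z [0.1037 0.109  0.113 ]
tin 514 c [0.379  0.1243] size [0.0785 0.1853] ang 0.9 z [0.0236 0.0279 0.0314]
big panel 1055 c [0.1692 0.3279] size [0.0123 0.2847] ang 54.62 z [0.1628 0.2626 0.2737]
plunger 255 c [ 0.4991 -0.1657] size [0.0428 0.0811] ang 8.37 z [0.131  0.1438 0.1557]
base 1996 c [ 0.6529 -0.3682] size [0.3952 0.3346] ang 4.62 z [0.0222 0.0276 0.0298]
channels 105 c [ 0.5355 -0.1405] size [0.2131 0.1295] ang 4.15 z [0.0575 0.0648 0.0719]
hammer head 325 c [0.5391 0.133 ] size [0.385  0.1048] ang 15.35 z [0.0161 0.0237 0.0289]
```

View pics/crop.png

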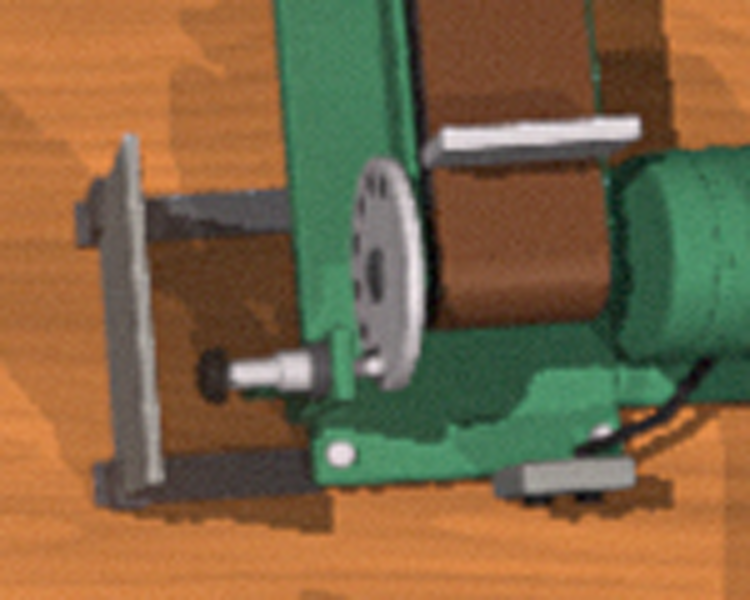

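The crop shows the grey panel in its channels, from (128,140) to (150,490), with the plunger behind it: head (213,375), neck (255,373), wider barrel (300,370). The measured top edge is 198 mm long at z 0.199, so this is the smaller guard. The other panel is 285 mm wide with its top at z 0.27. Next I refine the yaws and positions.

Run:
```python
from h import *
z=np.load("top.npz"); im=z["im"]; P=pts(z["d"],z["K"],z["E"]); C=-z["E"][:3,:3].T@z["E"][:3,3]
def lvl(P,h): # slide points along the camera ray to exact height
    s=(h-C[2])/(P[:,2]-C[2]); return C+(P-C)*s[:,None]
Z=P[...,2];X=P[...,0];Y=P[...,1]
g=lvl(P[(Z>.192)&(Z<.21)&(abs(X-.5315)<.11)&(abs(Y+.085)<.025)],.2)
a=np.polyfit(g[:,0],g[:,1],1);print("guard yaw",np.degrees(np.arctan(a[0])),"ends",g[:,0].min(),g[:,0].max(),"y at .5315",np.polyval(a,.5315))
c=(Z>.1)&(Z<.12)&(abs(X-.49)<.16)&(abs(Y-.425)<.1)
c=lvl(P[c],.11)
for nm,s in(("front",-1),("back",1)):
    e=[]
    for x in np.arange(.37,.62,.006):
        k=c[abs(c[:,0]-x)<.003]
        if len(k): e.append((x,(s*k[:,1]).max()*s))
    e=np.array(e);a=np.polyfit(e[:,0],e[:,1],1);print(nm,np.degrees(np.arctan(a[0])),np.polyval(a,.492),np.std(e[:,1]-np.polyval(a,e[:,0])))
print("crate x",c[:,0].min(),c[:,0].max())
# plunger in sander frame
yaw=np.radians(4.28);R=np.array([[np.cos(yaw),-np.sin(yaw)],[np.sin(yaw),np.cos(yaw)]]);o=np.array([.5315,-.0852])-R@[-.1,.225]
m=(Z>.12)&(Z<.165); S=(P[...,:2]-o)@R; m&=(abs(S[...,0]+.135)<.03)&(S[...,1]>.1)&(S[...,1]<.2)
s=S[m]; zz=Z[m]
for y in np.arange(.1,.196,.006):
    k=abs(s[:,1]-y)<.003
    if k.sum()>1: print(round(y,3),k.sum(),np.round([s[k,0].min(),s[k,0].max(),zz[k].max()],4),im[m][k].mean(0).astype(int))
# obstacles
t=(Z>.02)&(Z<.034)&(X>.3)&(X<.46)&(Y>.07)&(Y<.19)&(im.min(-1)>150);print("tin",P[t].mean(0),np.ptp(P[t],0))
h=(Z>.012)&(Z<.04)&(X>.46)&(X<.75)&(Y>.0)&(Y<.22);print("hammer",P[h].min(0),P[h].max(0))
# scene check of guard top
z=np.load("scene.npz");P=pts(z["d"],z["K"],z["E"]);q=P[(abs(P[...,0]-.53)<.12)&(abs(P[...,1]+.085)<.03)&(P[...,2]>.08)]
print("scene guard",q.min(0),q.max(0)); a=np.polyfit(q[:,0],q[:,1],1);print(np.degrees(np.arctan(a[0])),np.polyval(a,.5315))
```

```text
guard yaw 4.309343611465889 ends 0.4328430056972485 0.6296801696123977 y at .5315 -0.08485467245371896
front 0.8313295143449905 0.33874145824171314 0.001005652686077128
back 1.058695404050209 0.5085334744293247 0.0009363270174539028
crate x 0.3515438393667546 0.6306132052182009
0.1 8 [-0.1427 -0.1221  0.1613] [ 75 123  92]
0.106 34 [-0.157  -0.1152  0.1618] [ 75 136  99]
0.112 46 [-0.157  -0.1143  0.1623] [ 65 103  78]
0.118 24 [-0.1513 -0.1223  0.1552] [78 74 75]
0.124 22 [-0.1504 -0.1208  0.1512] [121 116 116]
0.13 16 [-0.1467 -0.1231  0.1478] [181 173 174]
0.136 17 [-0.1466 -0.1262  0.1494] [184 176 178]
0.142 15 [-0.1466 -0.1249  0.1436] [167 161 161]
0.148 9 [-0.1425 -0.1282  0.1461] [177 170 171]
0.154 12 [-0.143  -0.1278  0.1444] [169 163 163]
0.16 14 [-0.1426 -0.1273  0.1437] [168 160 159]
0.166 11 [-0.1422 -0.1303  0.1446] [178 170 171]
0.172 14 [-0.1505 -0.1214  0.1543] [77 63 54]
0.178 22 [-0.1508 -0.1205  0.152 ] [51 40 34]
0.184 25 [-0.1502 -0.1204  0.1514] [54 40 33]
0.19 8 [-0.144  -0.1277  0.1451] [57 39 25]
tin [0.37790931 0.16542686 0.02767817] [0.07859322 0.05531123 0.0130276 ]
hammer [0.64322792 0.12497492 0.01257809] [0.74954002 0.21828959 0.03173525]
scene guard [ 0.43494774 -0.09581704  0.0802644 ] [ 0.63988242 -0.07298368  0.20353153]
4.853364823978025 -0.08628900629651007
```

Both cameras agree on the guard: centre (0.5315, -0.085), yaw 4.3°. The crate front is at y 0.339 with yaw about 0.95°. Now I rise and go over the guard.

Request:
{"name": "drive_tool", "arguments": {
  "delta_pos": [
    [0,0,-43],
    [0,0,-43],
    [0,0,-43],
    [0,0,0]
  ],
  "turn": [
    [0,0,-0.15],
    [0,0,-0.15],
    [0,0,-0.149],
    [0,0,0]
  ],
  "claw": 0.6
}}

```text
t: 0.6
position: [0.211, 0.5363, 0.3464]
eef_rot: [0.002, -0.037, 0.999, 0.003]
wrist_force: [0.6, -0.6, -0.3]
opening: 0.0558
grasp_force: 0.0
```

Request:
{"name": "drive_tool", "arguments": {
  "delta_pos": [
    [-22.8,-53.5,0],
    [-22.8,-53.5,0],
    [-22.8,-53.5,0],
    [-22.8,-53.5,0],
    [-22.8,-53.5,0],
    [-22.8,-53.5,0],
    [-22.8,-53.5,0],
    [-22.8,-53.5,0],
    [-22.8,-53.5,0],
    [-22.8,-53.5,0],
    [-22.8,-53.5,0],
    [-22.8,-53.5,0]
  ],
  "turn": [
    [0,0,0],
    [0,0,0],
    [0,0,0],
    [0,0,0],
    [0,0,0],
    [0,0,0],
    [0,0,0],
    [0,0,0],
    [0,0,0],
    [0,0,0],
    [0,0,0],
    [0,0,0]
  ]
}}

```text
t: 2.1
position: [0.531, -0.0866, 0.3412]
eef_rot: [-0.001, -0.036, 0.999, 0.001]
wrist_force: [0.5, 0.3, 0.1]
opening: 0.0548
grasp_force: 0.0
```

Request:
{"name": "drive_tool", "arguments": {
  "delta_pos": [
    [0,0,0],
    [0,0,0]
  ],
  "turn": [
    [0,0,0],
    [0,0,0]
  ]
}}

```text
t: 2.35
position: [0.5302, -0.0845, 0.3415]
eef_rot: [-0.001, -0.037, 0.999, 0.001]
wrist_force: [-0.6, -0.3, 0.6]
opening: 0.0549
grasp_force: 0.0
```

```bash
cat >> h.py <<'E'
from scipy.spatial.transform import Rotation as Ro
def Rt(yaw,tilt=0):
    """tool-down rotation: tool y at yaw (deg); tilt>0 (deg) leans the hand to +toolY side"""
    p=np.radians(yaw); y=np.array([np.cos(p),np.sin(p),0]); z=np.array([0,0,-1.]); x=np.cross(y,z)
    return Ro.from_rotvec(-np.radians(tilt)*-x)*Ro.from_matrix(np.c_[x,y,z]) if tilt else Ro.from_matrix(np.c_[x,y,z])
def go(pos,R):
    s=manip.get_state(); q=s["eef_rot"]; c=Ro.from_quat([q[1],q[2],q[3],q[0]])
    print("t",round(s["t"],2),"pos",np.round(s["position"],4),"F",np.round(s["wrist_force"],1),"M",np.round(s["moment"],2),"open",round(s["opening"],4),"grip",round(s["grasp_force"],1),"q",np.round(s["q"],2))
    print("turn first, tool axes:",np.round((c.inv()*R).as_rotvec(),3)," shift in CURRENT axes mm:",np.round(c.inv().apply(pos-s["position"])*1e3,1)," in TARGET axes:",np.round(R.inv().apply(pos-s["position"])*1e3,1))
E
python3 -c "
from h import *
go(np.array([.5315,-.0852,.158]),Rt(94.3))
r=Rt(90,20);print(r.as_matrix())"
```

```text
t 2.35 pos [ 0.5302 -0.0845  0.3415] F [-0.6 -0.3  0.6] M [ 0.07 -0.04 -0.08] open 0.0549 grip 0.0 q [-0.18  0.21  1.4   0.    1.53 -1.82]
turn first, tool axes: [ 0.001 -0.003 -0.002]  shift in CURRENT axes mm: [ -1.7  -1.1 183.5]  in TARGET axes: [ -1.2  -0.8 183.5]
[[-1.00000000e+00  5.75395780e-17 -2.09426937e-17]
 [ 6.12323400e-17  9.39692621e-01 -3.42020143e-01]
 [ 0.00000000e+00 -3.42020143e-01 -9.39692621e-01]]
```

Request:
{"name": "drive_tool", "arguments": {
  "delta_pos": [
    [-1.3,-0.8,0],
    [0,0,40],
    [0,0,40],
    [0,0,40],
    [0,0,30],
    [0,0,20],
    [0,0,13],
    [0,0,0],
    [0,0,0]
  ],
  "turn": [
    [0,0,0],
    [0,0,0],
    [0,0,0],
    [0,0,0],
    [0,0,0],
    [0,0,0],
    [0,0,0],
    [0,0,0],
    [0,0,0]
  ],
  "claw": 0.4
}}

```text
t: 3.48
position: [0.5329, -0.0854, 0.1609]
eef_rot: [0.001, -0.037, 0.999, -0.0]
wrist_force: [0.9, -0.2, 0.9]
opening: 0.037
grasp_force: 0.0
```

Request:
{"name": "drive_tool", "arguments": {
  "delta_pos": [
    [0,0,0],
    [0,0,0],
    [0,0,0],
    [0,0,0],
    [0,0,0],
    [0,0,0]
  ],
  "turn": [
    [0,0,0],
    [0,0,0],
    [0,0,0],
    [0,0,0],
    [0,0,0],
    [0,0,0]
  ],
  "claw": 0.0
}}

```text
t: 4.22
position: [0.5324, -0.0853, 0.1602]
eef_rot: [0.0, -0.037, 0.999, 0.0]
wrist_force: [-0.2, 1.1, 2.5]
opening: 0.0079
grasp_force: 30.0
```

```bash
python3 -c "
from h import *
go(np.array([.5315,-.0852,.258]),Rt(94.3))"
```

```text
t 4.22 pos [ 0.5324 -0.0853  0.1602] F [-0.2  1.1  2.5] M [0.56 0.09 0.07] open 0.0079 grip 30.0 q [-0.18  0.3   1.73  0.    1.11 -1.83]
turn first, tool axes: [ 0.001  0.    -0.001]  shift in CURRENT axes mm: [  0.8   0.2 -97.8]  in TARGET axes: [  0.8   0.2 -97.8]
```

Request:
{"name": "drive_tool", "arguments": {
  "delta_pos": [
    [0,0,-8],
    [0,0,-14],
    [0,0,-16],
    [0,0,-16],
    [0,0,-16],
    [0,0,-16],
    [0,0,-16],
    [0,0,-16],
    [0,0,-12],
    [0,0,0],
    [0,0,0]
  ],
  "turn": [
    [0,0,0],
    [0,0,0],
    [0,0,0],
    [0,0,0],
    [0,0,0],
    [0,0,0],
    [0,0,0],
    [0,0,0],
    [0,0,0],
    [0,0,0],
    [0,0,0]
  ]
}}

```text
t: 5.6
position: [0.5319, -0.0855, 0.2893]
eef_rot: [-0.001, -0.037, 0.999, 0.0]
wrist_force: [0.1, -0.5, -4.2]
opening: 0.0077
grasp_force: 30.0
```

```bash
python3 -c "
from h import *
t=np.radians(20)
# bottom +y corner at y=.3388-.040, x=.492 ; TCP = up the panel .1502, back by 4mm off the +y face
yaw=90.95; R=Rt(yaw,20); m=R.as_matrix()
n=np.array([np.cos(np.radians(yaw)),np.sin(np.radians(yaw)),0])
corner=np.array([.492,.3388,0])-n*.11*np.tan(t)
fin=corner-m[:,2]*.1502-m[:,1]*.004
print('final tcp',fin)
go(fin+[0,-.02,.10],Rt(yaw)); print('tool z',m[:,2])"
```

```text
final tcp [0.49187439 0.34637489 0.14250991]
t 5.6 pos [ 0.5319 -0.0855  0.2893] F [ 0.1 -0.5 -4.2] M [ 0.07  0.04 -0.07] open 0.0077 grip 30.0 q [-0.18  0.22  1.51  0.    1.41 -1.83]
turn first, tool axes: [ 0.    -0.001  0.058]  shift in CURRENT axes mm: [  9.3 413.7  47. ]  in TARGET axes: [ 33.2 412.5  46.8]
tool z [ 0.00567065 -0.34197313 -0.93969262]
```

Request:
{"name": "drive_tool", "arguments": {
  "delta_pos": [
    [0,0,0],
    [3.3,25,0],
    [3.3,45,0],
    [3.3,50,0],
    [3.3,50,0],
    [3.3,50,0],
    [3.3,50,0],
    [3.3,50,0],
    [3.3,45,0],
    [3.3,30,0],
    [3.3,17.5,0],
    [0,0,0]
  ],
  "turn": [
    [0,0,0.058],
    [0,0,0],
    [0,0,0],
    [0,0,0],
    [0,0,0],
    [0,0,0],
    [0,0,0],
    [0,0,0],
    [0,0,0],
    [0,0,0],
    [0,0,0],
    [0,0,0]
  ]
}}

```text
t: 7.1
position: [0.4922, 0.3267, 0.2892]
eef_rot: [-0.001, -0.009, 1.0, -0.001]
wrist_force: [0.0, -0.4, -5.4]
opening: 0.0078
grasp_force: 30.0
```

Request:
{"name": "drive_tool", "arguments": {
  "delta_pos": [
    [0,0,0],
    [0,0,0],
    [0,0,0],
    [0,0,0],
    [0,0,0],
    [0,0,0],
    [0,0,0]
  ],
  "turn": [
    [0.07,0,0],
    [0.07,0,0],
    [0.07,0,0],
    [0.07,0,0],
    [0.069,0,0],
    [0,0,0],
    [0,0,0]
  ]
}}

```text
t: 7.98
position: [0.493, 0.3256, 0.2902]
eef_rot: [0.001, -0.007, 0.985, -0.173]
wrist_force: [-0.6, -0.2, -4.6]
opening: 0.0079
grasp_force: 30.0
```

```bash
python3 -c "
from h import *
go(np.array([.4919,.3464-.006,.1425+.015]),Rt(90.95,20))
im,d,K,E=grab('scene');P=pts(d,K,E);b=P[...,2]
cv2.imwrite('pics/p4.png',cv2.resize(im[60:280,200:460,::-1],(780,660))[:600])
X,Y,Z=P[...,0],P[...,1],P[...,2]
"
```

```text
t 7.97 pos [0.493  0.3256 0.2902] F [-0.6 -0.2 -4.6] M [ 0.65  0.03 -0.02] open 0.0079 grip 30.0 q [ 0.71  0.43  1.25 -0.27  1.68 -0.87]
turn first, tool axes: [ 0.001 -0.    -0.001]  shift in CURRENT axes mm: [  0.9  59.1 119.7]  in TARGET axes: [  0.8  59.3 119.6]
```

View pics/p4.png

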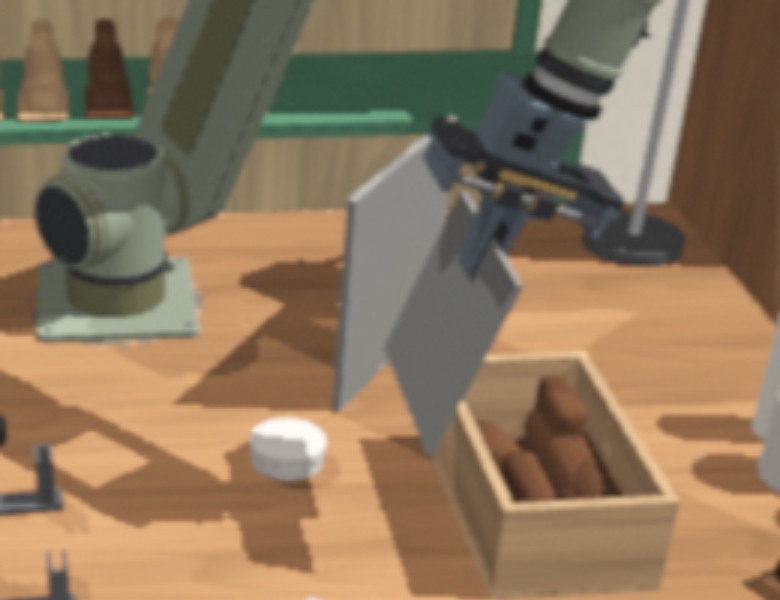

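The guard hangs tilted at (455,330), with its lower edge at (410,400) in front of the crate's near face. The gripper is clear of the larger panel behind. Next I lower it.

Request:
{"name": "drive_tool", "arguments": {
  "delta_pos": [
    [0.8,9.9,20],
    [0,9.9,20],
    [0,9.9,20],
    [0,9.9,20],
    [0,9.9,20],
    [0,9.9,20],
    [0,0,0],
    [0,0,0]
  ],
  "turn": [
    [0,0,0],
    [0,0,0],
    [0,0,0],
    [0,0,0],
    [0,0,0],
    [0,0,0],
    [0,0,0],
    [0,0,0]
  ]
}}

```text
t: 9.02
position: [0.4922, 0.341, 0.1582]
eef_rot: [0.002, -0.008, 0.985, -0.173]
wrist_force: [-0.2, -0.1, -5.4]
opening: 0.0074
grasp_force: 30.0
```

```bash
python3 -c "
from h import *
go(np.array([.4919,.3464-.003,.1425]),Rt(90.95,20))"
```

```text
t 9.03 pos [0.4922 0.341  0.1582] F [-0.2 -0.1 -5.4] M [0.63 0.03 0.01] open 0.0074 grip 30.0 q [ 0.73  0.52  1.44 -0.26  1.42 -0.78]
turn first, tool axes: [ 0.001  0.001 -0.001]  shift in CURRENT axes mm: [ 0.3  7.6 13.9]  in TARGET axes: [ 0.3  7.6 13.9]
```

Request:
{"name": "drive_tool", "arguments": {
  "delta_pos": [
    [0,1.9,3.5],
    [0,1.9,3.5],
    [0,1.9,3.5],
    [0,1.2,2.0],
    [0,0,0],
    [0,0,0]
  ],
  "turn": [
    [0,0,0],
    [0,0,0],
    [0,0,0],
    [0,0,0],
    [0,0,0],
    [0,0,0]
  ]
}}

```text
t: 9.78
position: [0.4916, 0.3434, 0.1428]
eef_rot: [0.001, -0.008, 0.985, -0.174]
wrist_force: [0.0, 0.7, -4.9]
opening: 0.008
grasp_force: 30.0
```

Request:
{"name": "drive_tool", "arguments": {
  "delta_pos": [
    [0,0.5,1.4],
    [0,0,0],
    [0,0,0]
  ],
  "turn": [
    [0,0,0],
    [0,0,0],
    [0,0,0]
  ]
}}

```text
t: 10.15
position: [0.4917, 0.3435, 0.1424]
eef_rot: [0.002, -0.008, 0.985, -0.173]
wrist_force: [-0.4, 2.8, 4.5]
opening: 0.008
grasp_force: 30.0
```

Request:
{"name": "drive_tool", "arguments": {
  "delta_pos": [
    [0,1.5,-0.7],
    [0,1.5,-0.7],
    [0,0,0],
    [0,0,0]
  ],
  "turn": [
    [0,0,0],
    [0,0,0],
    [0,0,0],
    [0,0,0]
  ]
}}

```text
t: 10.65
position: [0.4916, 0.3455, 0.1417]
eef_rot: [0.001, -0.008, 0.985, -0.175]
wrist_force: [-0.4, -3.8, 3.8]
opening: 0.0081
grasp_force: 30.1
```

```bash
python3 -c "
from h import *
go(np.array([.4919,.3464,.1425]),Rt(90.95,20))
im,d,K,E=grab('scene')
cv2.imwrite('pics/p5.png',cv2.resize(im[110:270,280:440,::-1],(600,600),interpolation=cv2.INTER_CUBIC))"
```

```text
t 10.65 pos [0.4916 0.3455 0.1417] F [-0.4 -3.8  3.8] M [-1.74 -0.02  0.01] open 0.0081 grip 30.1 q [ 0.74  0.54  1.45 -0.27  1.4  -0.77]
turn first, tool axes: [-0.002 -0.    -0.   ]  shift in CURRENT axes mm: [-0.3  0.5 -1.1]  in TARGET axes: [-0.3  0.5 -1.1]
```

View pics/p5.png

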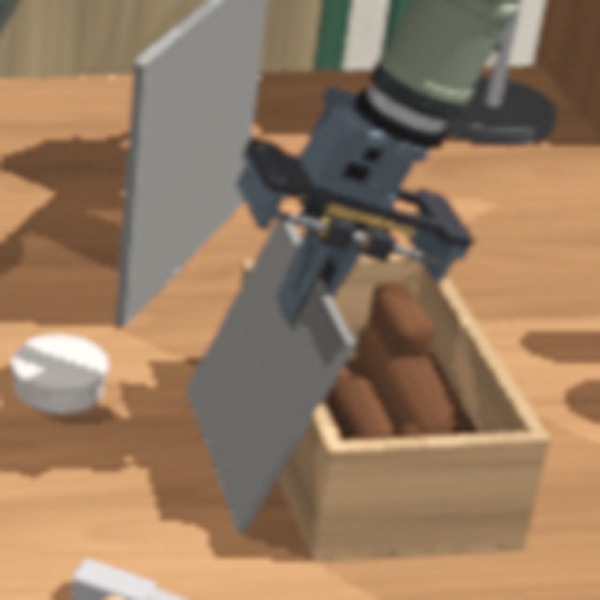

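The lower edge stands on the bench at (215,460), and the face rests on the crate's rim at (320,400). The force shows contact on both. I release and back off along the panel.

Request:
{"name": "drive_tool", "arguments": {
  "delta_pos": [
    [0,0,0],
    [0,0,0],
    [0,0,0],
    [0,0,0],
    [0,0,0]
  ],
  "turn": [
    [0,0,0],
    [0,0,0],
    [0,0,0],
    [0,0,0],
    [0,0,0]
  ],
  "claw": 0.35
}}

```text
t: 11.32
position: [0.4915, 0.3468, 0.1416]
eef_rot: [0.001, -0.008, 0.985, -0.173]
wrist_force: [-0.4, 0.1, -0.2]
opening: 0.0321
grasp_force: 0.0
```

Request:
{"name": "drive_tool", "arguments": {
  "delta_pos": [
    [0,0,-6],
    [0,0,-15],
    [0,0,-30],
    [0,0,-45],
    [0,0,-45],
    [0,0,-45],
    [0,0,0],
    [0,0,0]
  ],
  "turn": [
    [0,0,0],
    [0,0,0],
    [0,0,0],
    [0,0,0],
    [0,0,0],
    [0,0,0],
    [0,0,0],
    [0,0,0]
  ]
}}

```text
t: 12.32
position: [0.4902, 0.4102, 0.3162]
eef_rot: [0.001, -0.008, 0.985, -0.174]
wrist_force: [-0.3, 0.0, -0.6]
opening: 0.0316
grasp_force: 0.0
```

```bash
python3 -c "
from h import *
y=np.radians(4.3);R2=np.array([[np.cos(y),-np.sin(y)],[np.sin(y),np.cos(y)]]);o=np.array([.5315,-.0852])-R2@[-.1,.225]
nk=o+R2@[-.135,.1545];print('neck aim',nk)
go(np.r_[nk,.33],Rt(4.3))
im,d,K,E=grab('scene');P=pts(d,K,E)
X,Y,Z=P[...,0],P[...,1],P[...,2]
m=(X>.38)&(X<.60)&(Y>.28)&(Y<.42)&(Z>.01)&(Z<.2)&(abs(im.astype(int).max(-1)-im.min(-1))<25)
q=P[m];a=np.linalg.lstsq(np.c_[q[:,0],q[:,2],np.ones(len(q))],q[:,1],rcond=None)[0];print(len(q),'slant',np.degrees(np.arctan(a[1])),'yaw',np.degrees(np.arctan(a[0])),q.min(0),q.max(0))
cv2.imwrite('pics/p6.png',cv2.resize(im[110:270,280:440,::-1],(600,600),interpolation=cv2.INTER_CUBIC))"
```

```text
neck aim [ 0.50188452 -0.15812581]
t 12.32 pos [0.4902 0.4102 0.3162] F [-0.3  0.  -0.6] M [0.22 0.04 0.02] open 0.0316 grip 0.0 q [ 0.81  0.53  1.03 -0.25  1.83 -0.82]
turn first, tool axes: [-0.28   0.263  1.496]  shift in CURRENT axes mm: [  -2.3 -538.9  181.4]  in TARGET axes: [-567.6  -31.   -13.8]
1858 slant 22.032029229685644 yaw 1.5469477785956824 [0.40014794 0.28728309 0.01001793] [0.59956919 0.37825495 0.1822841 ]
```

View pics/p6.png

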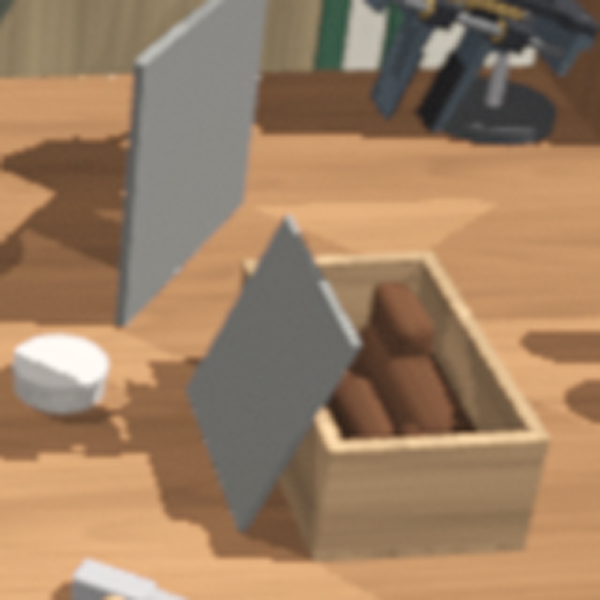

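The guard leans alone on the rim: slant about 21°, yaw 1.5° against the crate's 0.95°, nothing else moved. Now I right the tool and go above the plunger.

Request:
{"name": "drive_tool", "arguments": {
  "delta_pos": [
    [0,0,0],
    [0,0,0],
    [0,0,0],
    [0,0,0],
    [0,0,-14]
  ],
  "turn": [
    [-0.08,0,0],
    [-0.08,0,0],
    [-0.08,0,0],
    [-0.08,0,0],
    [-0.029,0,0]
  ],
  "claw": 0.75
}}

```text
t: 13.0
position: [0.4898, 0.4088, 0.3291]
eef_rot: [-0.002, -0.007, 1.0, -0.001]
wrist_force: [0.0, 0.0, -0.2]
opening: 0.0685
grasp_force: 0.0
```

Request:
{"name": "drive_tool", "arguments": {
  "delta_pos": [
    [0,-47.3,0],
    [0,-47.3,0],
    [0,-47.3,0],
    [0,-47.3,0],
    [0,-47.3,0],
    [0,-47.3,0],
    [0,-47.3,0],
    [0,-47.3,0],
    [0,-47.3,0],
    [0,-47.3,0],
    [0,-47.3,0],
    [0,-47.3,0]
  ],
  "turn": [
    [0,0,0],
    [0,0,0],
    [0,0,0],
    [0,0,0],
    [0,0,0],
    [0,0,0],
    [0,0,0],
    [0,0,0],
    [0,0,0],
    [0,0,0],
    [0,0,0],
    [0,0,0]
  ]
}}

```text
t: 14.5
position: [0.4996, -0.1584, 0.3306]
eef_rot: [-0.0, -0.008, 1.0, 0.0]
wrist_force: [1.0, -0.0, 0.3]
opening: 0.0685
grasp_force: 0.0
```

Request:
{"name": "drive_tool", "arguments": {
  "delta_pos": [
    [0,0,0],
    [0,0,0],
    [0,0,0],
    [0,0,0],
    [0,0,0],
    [0,0,0],
    [0,0,0],
    [0,0,0],
    [0,0,0],
    [0,0,0],
    [0,0,0],
    [0,0,0]
  ],
  "turn": [
    [0,0,0.151],
    [0,0,0.151],
    [0,0,0.151],
    [0,0,0.151],
    [0,0,0.151],
    [0,0,0.151],
    [0,0,0.151],
    [0,0,0.151],
    [0,0,0.151],
    [0,0,0.151],
    [0,0,0],
    [0,0,0]
  ]
}}

```text
t: 16.0
position: [0.4997, -0.1569, 0.3304]
eef_rot: [-0.0, 0.679, 0.735, -0.0]
wrist_force: [-0.7, -0.6, -0.5]
opening: 0.0685
grasp_force: 0.0
```

Run:
```python
from h import *
y=np.radians(4.3);R2=np.array([[np.cos(y),-np.sin(y)],[np.sin(y),np.cos(y)]]);o=np.array([.5315,-.0852])-R2@[-.1,.225]
go(np.array([.5019,-.1581,.116]),Rt(4.3))
im,d,K,E=grab('scene');P=pts(d,K,E);S=(P[...,:2]-o)@R2;Z=P[...,2]
m=(abs(S[...,0]+.135)<.025)&(S[...,1]>.11)&(S[...,1]<.2)&(Z>.11)&(Z<.16)
for yy in np.arange(.112,.196,.004):
    k=m&(abs(S[...,1]-yy)<.002)
    if k.sum()>1: print(round(yy,3),k.sum(),np.round([S[k][:,0].min(),S[k][:,0].max(),Z[k].min(),Z[k].max()],4),im[k].mean(0).astype(int))
```

```text
t 16.0 pos [ 0.4997 -0.1569  0.3304] F [-0.7 -0.6 -0.5] M [-0.09 -0.01  0.  ] open 0.0685 grip 0.0 q [-0.33  0.19  1.46 -0.    1.5  -0.41]
turn first, tool axes: [-0.    -0.     0.004]  shift in CURRENT axes mm: [ -1.4   2.1 214.4]  in TARGET axes: [ -1.4   2.1 214.4]
0.112 29 [-0.1537 -0.1102  0.1162  0.1597] [108 141 114]
0.116 16 [-0.1382 -0.1109  0.1197  0.1509] [101 106  99]
0.12 17 [-0.1378 -0.1117  0.1198  0.1523] [122 113 109]
0.124 12 [-0.1343 -0.1149  0.1247  0.1455] [150 144 143]
0.128 13 [-0.1404 -0.1221  0.1196  0.1455] [199 190 185]
0.132 8 [-0.1357 -0.1196  0.126   0.1455] [200 194 191]
0.136 12 [-0.1352 -0.1186  0.1263  0.1463] [191 186 184]
0.14 11 [-0.1392 -0.1187  0.1275  0.1456] [206 198 195]
0.144 7 [-0.1333 -0.1188  0.1278  0.1427] [194 184 178]
0.148 11 [-0.131  -0.1246  0.1265  0.145 ] [201 192 187]
0.152 6 [-0.1334 -0.1232  0.13    0.1444] [199 189 184]
0.156 7 [-0.1373 -0.1237  0.1313  0.141 ] [193 188 187]
0.16 8 [-0.135  -0.1208  0.1331  0.1451] [208 202 201]
0.164 5 [-0.13   -0.1219  0.1303  0.1436] [197 191 189]
0.168 9 [-0.1326 -0.1234  0.1301  0.1408] [171 165 163]
0.172 10 [-0.1466 -0.1165  0.1317  0.1508] [156 133 115]
0.176 16 [-0.1376 -0.1112  0.1258  0.1525] [109  86  70]
0.18 17 [-0.1459 -0.1131  0.1249  0.152 ] [65 57 53]
0.184 12 [-0.1387 -0.1132  0.1267  0.1487] [78 63 55]
0.188 8 [-0.1343 -0.1185  0.1284  0.1448] [126  91  67]
```

Request:
{"name": "drive_tool", "arguments": {
  "delta_pos": [
    [-1.4,2.1,0],
    [0,0,40],
    [0,0,40],
    [0,0,40],
    [0,0,30],
    [0,0,20],
    [0,0,10],
    [0,0,0],
    [0,0,0]
  ],
  "turn": [
    [0,0,0],
    [0,0,0],
    [0,0,0],
    [0,0,0],
    [0,0,0],
    [0,0,0],
    [0,0,0],
    [0,0,0],
    [0,0,0]
  ]
}}

```text
t: 17.18
position: [0.5025, -0.1584, 0.1513]
eef_rot: [0.001, 0.679, 0.734, 0.0]
wrist_force: [0.2, 0.2, 0.9]
opening: 0.0683
grasp_force: 0.0
```

Run:
```python
from h import *
go(np.array([.5019,-.1581,.116]),Rt(4.3))
```

```text
t 17.18 pos [ 0.5025 -0.1584  0.1513] F [0.2 0.2 0.9] M [-0.04  0.02  0.  ] open 0.0683 grip 0.0 q [-0.33  0.29  1.77  0.    1.07 -0.4 ]
turn first, tool axes: [0.002 0.001 0.002]  shift in CURRENT axes mm: [ 0.3 -0.7 35.3]  in TARGET axes: [ 0.3 -0.6 35.3]
```

Request:
{"name": "drive_tool", "arguments": {
  "delta_pos": [
    [0,-0.6,10],
    [0,0,10],
    [0,0,10],
    [0,0,6],
    [0,0,0],
    [0,0,0]
  ],
  "turn": [
    [0,0,0],
    [0,0,0],
    [0,0,0],
    [0,0,0],
    [0,0,0],
    [0,0,0]
  ]
}}

```text
t: 17.92
position: [0.5015, -0.1582, 0.1145]
eef_rot: [0.0, 0.679, 0.734, 0.0]
wrist_force: [1.0, 0.3, 0.6]
opening: 0.0686
grasp_force: 0.0
```

Request:
{"name": "drive_tool", "arguments": {
  "delta_pos": [
    [0,0,0],
    [0,0,0],
    [0,0,0],
    [0,0,0],
    [0,0,0],
    [0,0,0],
    [0,0,0],
    [0,0,0]
  ],
  "turn": [
    [0,0,0],
    [0,0,0],
    [0,0,0],
    [0,0,0],
    [0,0,0],
    [0,0,0],
    [0,0,0],
    [0,0,0]
  ],
  "claw": 0.0
}}

```text
t: 18.92
position: [0.5036, -0.1566, 0.1146]
eef_rot: [0.001, 0.68, 0.733, 0.003]
wrist_force: [5.7, 6.9, -1.3]
opening: 0.0154
grasp_force: 58.7
```

Run:
```python
from h import *
go(np.array([.5019,-.1581,.116]),Rt(4.3))
```

```text
t 18.93 pos [ 0.5036 -0.1566  0.1146] F [ 5.7  6.9 -1.3] M [ 0.9  -0.91 -0.09] open 0.0154 grip 58.7 q [-0.33  0.33  1.82  0.01  0.99 -0.4 ]
turn first, tool axes: [ 0.005 -0.003  0.001]  shift in CURRENT axes mm: [-1.4 -1.8 -1.4]  in TARGET axes: [-1.4 -1.8 -1.4]
```

It closed on the neck (15.4 mm). Now I pull along tool +x.

Request:
{"name": "drive_tool", "arguments": {
  "delta_pos": [
    [2,0,0],
    [2,0,0],
    [2,0,0],
    [2,0,0],
    [2,0,0],
    [2,0,0],
    [0,0,0],
    [0,0,0]
  ],
  "turn": [
    [0,0,0],
    [0,0,0],
    [0,0,0],
    [0,0,0],
    [0,0,0],
    [0,0,0],
    [0,0,0],
    [0,0,0]
  ]
}}

```text
t: 19.92
position: [0.5031, -0.15, 0.1147]
eef_rot: [0.005, 0.679, 0.734, -0.001]
wrist_force: [6.7, -11.2, -6.2]
opening: 0.0156
grasp_force: 33.2
```

Request:
{"name": "drive_tool", "arguments": {
  "delta_pos": [
    [2,0,0],
    [2,0,0],
    [2,0,0],
    [2,0,0],
    [0,0,0],
    [0,0,0]
  ],
  "turn": [
    [0,0,0],
    [0,0,0],
    [0,0,0],
    [0,0,0],
    [0,0,0],
    [0,0,0]
  ]
}}

```text
t: 20.68
position: [0.5026, -0.143, 0.1147]
eef_rot: [0.005, 0.679, 0.734, -0.001]
wrist_force: [5.5, -13.9, -7.0]
opening: 0.0156
grasp_force: 33.9
```

Request:
{"name": "drive_tool", "arguments": {
  "delta_pos": [
    [2,0,0],
    [2,0,0],
    [0,0,0],
    [0,0,0]
  ],
  "turn": [
    [0,0,0],
    [0,0,0],
    [0,0,0],
    [0,0,0]
  ]
}}

```text
t: 21.18
position: [0.5026, -0.142, 0.1147]
eef_rot: [0.008, 0.678, 0.735, -0.003]
wrist_force: [4.7, -25.1, -8.3]
opening: 0.0155
grasp_force: 36.0
```

Request:
{"name": "drive_tool", "arguments": {
  "delta_pos": [
    [2,0,0],
    [2,0,0],
    [0,0,0],
    [0,0,0]
  ],
  "turn": [
    [0,0,0],
    [0,0,0],
    [0,0,0],
    [0,0,0]
  ]
}}

```text
t: 21.68
position: [0.5026, -0.142, 0.1148]
eef_rot: [0.01, 0.678, 0.735, -0.005]
wrist_force: [4.9, -37.5, -11.1]
opening: 0.0154
grasp_force: 39.3
```

Position has stopped changing and the force climbed to 37 N, so it is at the stop. I ease slightly and verify by camera.

Request:
{"name": "drive_tool", "arguments": {
  "delta_pos": [
    [-2,0,0],
    [0,0,0],
    [0,0,0]
  ],
  "turn": [
    [0,0,0],
    [0,0,0],
    [0,0,0]
  ]
}}

```text
t: 22.05
position: [0.5026, -0.142, 0.1148]
eef_rot: [0.009, 0.678, 0.735, -0.004]
wrist_force: [3.8, -31.5, -9.4]
opening: 0.0151
grasp_force: 37.9
```

Run:
```python
from h import *
y=np.radians(4.3);R2=np.array([[np.cos(y),-np.sin(y)],[np.sin(y),np.cos(y)]]);o=np.array([.5315,-.0852])-R2@[-.1,.225]
go(np.array([.5019,-.1421,.116]),Rt(4.3))
im,d,K,E=grab('scene');P=pts(d,K,E);S=(P[...,:2]-o)@R2;Z=P[...,2]
m=(abs(S[...,0]+.135)<.022)&(S[...,1]>.15)&(S[...,1]<.225)&(Z>.115)&(Z<.157)&(im.max(-1)<90)
print('dark head y pct',np.round(np.percentile(S[m][:,1],[2,10,50,90,98]),4),m.sum())
i0=np.load('scene.npz');P0=pts(i0['d'],i0['K'],i0['E']);S0=(P0[...,:2]-o)@R2
m=(abs(S0[...,0]+.135)<.022)&(S0[...,1]>.15)&(S0[...,1]<.215)&(P0[...,2]>.115)&(P0[...,2]<.157)&(i0['im'].max(-1)<90)
print('before',np.round(np.percentile(S0[m][:,1],[2,10,50,90,98]),4),m.sum())
cv2.imwrite('pics/p7.png',cv2.resize(im[100:340,:450,::-1],(800,427),interpolation=cv2.INTER_CUBIC))
```

```text
t 22.05 pos [ 0.5026 -0.142   0.1148] F [  3.8 -31.5  -9.4] M [-4.9  -0.74 -0.15] open 0.0151 grip 37.9 q [-0.29  0.32  1.84 -0.02  0.97 -0.36]
turn first, tool axes: [0.006 0.019 0.006]  shift in CURRENT axes mm: [-0.1 -0.7 -1.2]  in TARGET axes: [-0.1 -0.7 -1.2]
dark head y pct [0.1591 0.1625 0.1792 0.1982 0.2016] 92
before [0.1754 0.1769 0.1807 0.1842 0.1847] 28
```

View pics/p7.png

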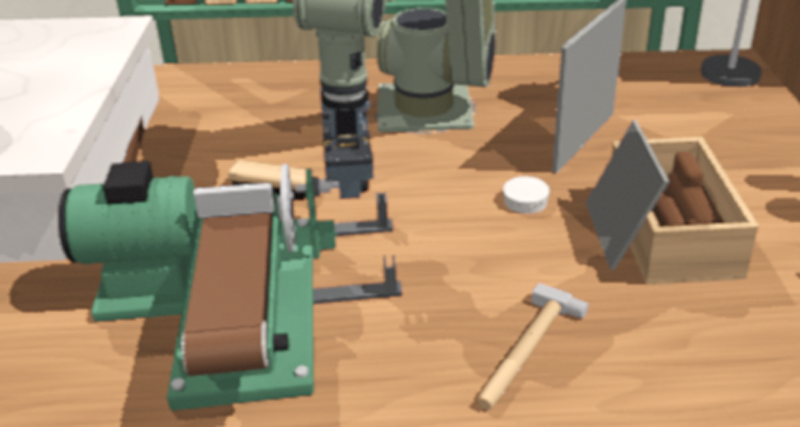

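The picture shows the fingers holding the plunger at (350,175), the guard leaning on the crate at (630,195), and tin, hammer and belt arm unmoved. The head's outer end moved from 185 to about 201 mm, which is the full 16 mm. I hand it in.

```bash
python3 -c "
from workcell import manip
print(manip.job_done())"
```

```text
the job is handed in; nothing more can be done
None
```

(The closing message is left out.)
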